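Check the sprung corner of a tilt mount on a laser marking bench

ROBOT

A 6-joint arm with a two-finger parallel gripper is mounted at the origin on the work surface. World frame = base frame: x ahead of the robot, y to its left, z up, the work surface at z = 0. Lengths are in m, angles in degrees, forces in N, time in s.
With the tool pointing down it reaches from about 0.3 to 0.75 m from the base axis. Payload 8.5 kg.
Tool frame: the origin (TCP) lies midway between the tips of the shut fingers; the grasp point (between the pads) lies 19 mm behind it; z points along the fingers, y is the direction in which the jaws open and shut (so a half turn about z gives the same grasp; the last joint's range is limited). The gripper opens to 88 mm and grips with 3 to 60 N. Pads are 18 mm wide; open, the fingers measure 123 mm over their backs; the gripper's body (75 mm by 187 mm) begins 45 mm behind the grasp point.
Start: joints at [58.711, 21.807, 74.336, -0, 83.858, -12.336], TCP at [0.179, 0.52, 0.239] pointing down, gripper open.
Joint ranges: [-178.18, 178.18], [-50.72, 133.34], [12.68, 142.11], [-81.47, 261.47], [9.98, 163.14], [-165.26, 165.26]. Speed limits (degrees/s): [136.94, 136.94, 180, 180, 180, 180].

INTERFACE

Orientations are given as a 3x3 rotation matrix whose columns are the frame's x, y, z axes.
In Python, from workcell import observe, viewer, ticket, models gives the robot as it stands.
- The arm moves only by the shell command python3 -m inch 'ROWS'. ROWS is JSON, a list of rows, each a list of 7 numbers: the gripper's target within -1 to 1 (shut at 1, half-way at 0, fully open at -1), then the shift along the tool's x, y, z in mm, then the turn, a rotation vector about the tool's x, y, z in rad. A call has 1 to 8 rows; each row is the pose to reach, as a shift and turn from the pose measured when the call began, along the tool's axes at that moment; what a row does not reach only later rows make up. A row lasts 1/8 s, in which the tool goes at most 62.5 mm and 10.7 degrees, less where a joint would pass 70% of its speed; a pose out of reach is approached as far as the arm can. A call with a gripper value outside its range is refused whole. The fingers move at their own pace and stop on an object; the grip force is fixed at half the most. Time passes only in rows, so rows that repeat a pose let the fingers close. It gives the time, the measured TCP pose, the force and the opening at its end, in the units of the state.
- observe(): the state, without advancing time (a new reading comes with each control period).
- viewer.get_image(name): name is "side" or "top" or "wrist"; returns a dict with "pixels" (420x560x3 uint8, red, green, blue), "fov_y" (degrees; the focal length in pixels is half the picture's height over the tangent of half this angle, whatever the lens; pixels are square), "cx", "cy" (the principal point, pixels), "world_from_camera" (4x4, takes a point from camera to world coordinates); the wrist camera has in their place "tool_from_camera" (4x4, takes a point from camera to tool coordinates, whose origin is the TCP and whose axes are the flange's). Camera axes: x right, y down, z forward; pixel columns grow to the right and rows downward; lengths in m; the calibration is good to about 2 mm. A picture is of the moment at which its call begins: read the wrist's pose just before it. There is no depth.
- ticket.hand_in(): hands the job in, once; it reports no verdict.
Trained networks look in a picture, given as the dict that the camera call returned (one of the last four; its "shot" number tells which), for a name from the list of things; names that differ only in an ending like _2 or _b are one class to them, and where a whole thing is asked for, a point or a joint stands for the part that bears it (a point fixed in the world has none). Each returns a list of dicts, best first, with "conf" (0 to 1); they miss things now and then, are a little off and sometimes report something else, mostly with a low value. They report only what shows in the picture. A call takes as long as a camera call.
- models.masks_of(query, picture): "pixels" (420x560 bool, what is visible of it).
- models.mark_of(query, picture): "point" ([x, y, z] in m, in world coordinates, good to about 4 mm: a listed point, or the origin of a listed thing).
The state is a dict: "t": time; "q": joint angles; "qvel": joint speeds; "joint_efforts": joint torques, N m; "eef_pos": TCP position; "tcp_rot": TCP orientation; "ft_force": force on the tool from outside, world axes, zero at the start; "torque": the same for the moment, N m; "grip_width": finger opening in m.
Only numpy, scipy, OpenCV 4.12 (cv2) and the standard library are available. Lean on these libraries where they do the work, as an engineer would, in place of code of your own. Each camera call takes 0.05 s, during which the arm holds its last target.

TASK

Check the spring of the tilt mount on the marking bench: with the fingertips press down the corner of its top plate that carries the pointer until the pointer tip stands level with the point of the index clip on the scale, not pushing it on past the index, keep it there for about a second, then let the corner spring back up to rest and leave it. Press on the plate itself, not on the pointer, keep the other sprung corner up, and do not shift the index clip, the bottles or the screwdriver; nothing is to be gripped or lifted.

Things in the scene. Friction and masses are not known exactly. Their poses are not given: they have to be found in the camera images.
- mount: Fixed lower part of the tilt mount: 160 x 160 x 8 mm aluminium plate on 36 mm feet, on the bench's 12 mm perforated base plate. Origin: centre of its underside, 12 mm above the bench top; x points away from the robot at yaw 0, z up. Corners (mount x, y in mm): sprung, with pointer +60, +60; ball pivot +60, -60; other sprung -60, -60; unsupported -60, +60. Tipping axis: along x at y -60.
- tilt_plate: The 160 x 160 x 10 mm aluminium top plate, level at rest and squarely over the mount, its top 94 mm above the mount's origin. Two low black V-blocks are screwed on near its middle (mount x -52 to +22, y -25 to +35 mm, up to 27 mm above the plate). Origin: centre of the pivot ball, at mount +60, -60, +78 mm; axes as the mount's at rest.
- press_corner (a point): The point to press: on the plate's top face over the sprung screw of the pointer's corner (flush screw head), 20 mm in from both edges. The free flat area round it is about 45 x 45 mm. It tips with the plate; it lies 120 mm from the tipping axis, and full travel is 20 mm down.
- other_corner (a point): Point on the plate's top face over the other sprung screw (mount -60, -60 mm), 20 mm in from both edges. This corner stays up while the press is within about 30 mm of press_corner.
- needle: The pointer: a slim dark steel needle, 51 mm long, 4 mm thick, sticking out level from the edge of the plate beside press_corner along mount +y, passing before the scale; its axis is 6 mm below the plate's top face. Origin at its root, on the plate's edge.
- scale_top (a point): Middle of the top edge of the upright white scale, a 30 mm wide, 3 mm thick strip (mount y +119 to +149 mm) with black 4 mm divisions. It faces mount +x and rises to 12 mm above the plate's top face at rest.
- pointer_tip (a point): Tip of the pointer, 191 mm from the tipping axis, so it moves 1.58 times as far down as press_corner. At rest it is 88 mm above the mount's origin.
- index_tip (a point): The point of the index clip: a small dark steel clip with a brass screw on the outer edge of the scale, its 3 mm thick point directed along mount -y at the pointer tip. The pointer tip is level when both have the same height; the tips are then about 3 mm apart.
- press_tilt (a joint): Tip of the plate at the pointer's corner in rad: 0 at rest against the stop, growing as the corner is pressed down, 0.17 at full travel. The spring: about 4 N (3 to 5) at press_corner to start, then about 0.5 N more per mm; it springs back by itself.
- index (a joint): How far the index point stands below the pointer tip's rest height, in m (about 0.010 to 0.027). Held by friction: leave it.
- bottle_a: Loose bamboo dropper bottle with white teat, 38 mm diameter, 101 mm high, standing on the base plate. Origin: centre of its underside. Bystander.
- bottle_b: Another like bottle_a. Bystander.
- bottle_small: Smaller bamboo dropper bottle, 32 mm diameter, 77 mm high. Origin: centre of its underside. Bystander.
- screwdriver: Loose screwdriver with black handle, 170 mm long, lying on the base plate. Bystander.

How it is judged (in metres and radians):
On the way:
1. the fingers press the plate so that the pointer tip is level with the index point (within 3 mm) for 0.6 s (z of pointer_tip in the frame of index_tip between -0.003 and 0.003 m and contact force between the fingers and tilt_plate above 1 N), for 0.6 s.
At the end, for the whole second after the job is handed in: After the press the plate is back at rest: pointer tip within 3 mm of its rest place, tip angle under 0.012 rad, the other sprung corner up within 3 mm, the index clip within 2 mm of where it was (value of joint press_tilt below 0.012 rad and distance of each of pointer_tip, other_corner from where it was at the start of the episode below 0.003 m and linear speed of tilt_plate below 0.01 m/s and distance of index_tip from where it was at the start of the episode below 0.002 m); the robot touches nothing.
It fails at once if the pointer is pushed more than 6 mm past the index (z of pointer_tip in the frame of index_tip below -0.006 m).
It fails at once if the other sprung corner is pressed down (moves more than 4 mm) (distance of other_corner from where it was at the start of the episode above 0.004 m).
It fails at once if the robot pushes on the pointer (over 1 N) (contact force between any of the arm, the fingers and needle above 1 N).
It fails at once if the index clip is shifted by more than 2 mm (distance of index_tip from where it was at the start of the episode above 0.002 m).
It fails at once if a bottle or the screwdriver is lifted or shifted by more than 15 mm (distance of any of bottle_a, bottle_b, bottle_small, screwdriver from where it was at the start of the episode above 0.015 m).
It also fails if it takes over 42 s, if anything falls off the work surface, if the arm or the gripper's body presses on something with over 40 N, if the wrist force passes 120 N, or if a joint passes its speed limit or range.

## Working session

There is one attempt and no reset: what is moved stays moved. The work goes in short steps, Python scripts to look and compute and a shell command to move; the robot and the scene stay as the last step left them, time stands still between calls to the robot, and variables do not carry over. Pictures are saved under pics/ and viewed, and the job is handed in when it is done.

```bash
mkdir -p pics; python3 - <<'E'
from workcell import observe, viewer, models
import cv2,numpy as np,json
s=observe(); print({k:np.round(v,3).tolist() for k,v in s.items()})
for n in ["side","top","wrist"]:
    p=viewer.get_image(n)
    cv2.imwrite(f"pics/{n}0.png",p["pixels"][:,:,::-1])
    print(n,p["fov_y"],p["cx"],p["cy"],np.round(p.get("world_from_camera",p.get("tool_from_camera")),4).tolist())
    for q in ["mount","press_corner","other_corner","tilt_plate","needle","pointer_tip","index_tip","scale_top","bottle_a","bottle_small","screwdriver"]:
        r=models.mark_of(q,p)
        print(q,[(round(d["conf"],2),np.round(d["point"],4).tolist()) for d in r[:3]])
print(observe()["t"])
E
```

```text
{'t': 0.0, 'q': [58.711, 21.838, 74.384, -0.0, 83.857, -12.335], 'qvel': [-0.058, 0.101, 0.027, -0.059, 0.066, -0.021], 'joint_efforts': [-0.0, -43.792, -22.456, 0.071, 0.035, -0.0], 'eef_pos': [0.178, 0.52, 0.238], 'tcp_rot': [[-0.946, 0.325, -0.001], [0.325, 0.946, -0.001], [0.0, -0.001, -1.0]], 'ft_force': [0.26, -0.298, -0.689], 'torque': [-0.007, 0.018, -0.003], 'grip_width': 0.088}
side 52.648523849270006 276.18352314904246 207.87415178789587 [[-0.9672, -0.1907, 0.1676, 0.3802], [-0.2538, 0.7245, -0.6408, 0.7103], [0.0007, -0.6624, -0.7492, 0.902], [0.0, 0.0, 0.0, 1.0]]
mount [(0.58, [0.525, -0.006, 0.0096])]
press_corner [(0.72, [0.6101, 0.0127, 0.1052])]
other_corner [(0.82, [0.4403, -0.0206, 0.1058])]
tilt_plate [(0.85, [0.5401, -0.0883, 0.0901])]
needle [(0.54, [0.6183, 0.0257, 0.0987])]
pointer_tip [(0.46, [0.6465, 0.0656, 0.0982])]
index_tip [(0.39, [0.6537, 0.0681, 0.0792])]
scale_top [(0.75, [0.6384, 0.0728, 0.1195])]
bottle_a [(0.81, [0.5601, 0.295, 0.009]), (0.76, [0.4568, 0.3001, 0.0104])]
bottle_small [(0.51, [0.7056, 0.3284, 0.0126])]
screwdriver [(0.65, [0.6211, -
[... 546 characters left out ...]
(0.68, [0.5614, 0.2922, 0.0104]), (0.52, [0.6489, 0.0655, 0.1005])]
index_tip [(0.51, [0.653, 0.0669, 0.0753])]
scale_top []
bottle_a [(0.86, [0.4556, 0.3025, 0.0126]), (0.82, [0.5613, 0.2936, 0.0109]), (0.7, [0.4403, -0.0139, 0.1036])]
bottle_small [(0.74, [0.7058, 0.329, 0.0116])]
screwdriver [(0.91, [0.6096, -0.3343, 0.0164]), (0.46, [0.7062, 0.3259, 0.0104])]
wrist 69.07283766682936 281.9312882731385 205.5193145651105 [[-0.0002, -0.9628, -0.27, 0.068], [1.0, -0.0, -0.0007, -0.0012], [0.0007, -0.27, 0.9628, -0.1454], [0.0, 0.0, 0.0, 1.0]]
mount []
press_corner []
other_corner []
tilt_plate []
needle []
pointer_tip []
index_tip []
scale_top []
bottle_a []
bottle_small []
screwdriver []
1.8
```

View pictures.

View pics/side0.png

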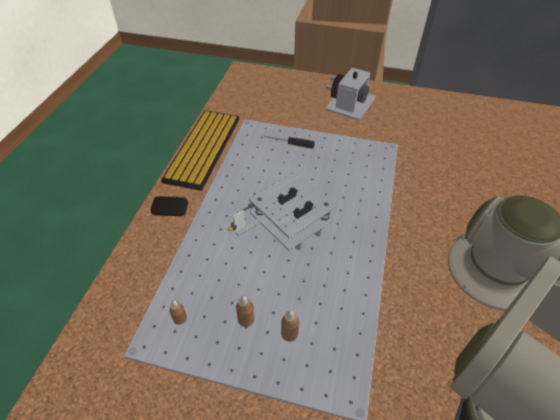

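View pics/top0.png

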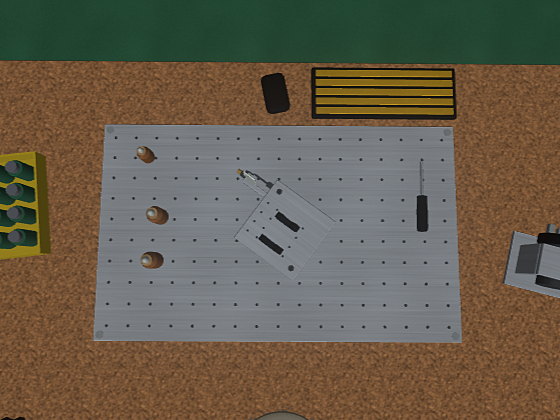

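```bash
python3 - <<'E'
import cv2
for n,(x0,y0,x1,y1) in {"side":(90,160,330,340),"top":(220,90,340,180)}.items():
    a=cv2.imread(f"pics/{n}0.png")[y0:y1,x0:x1]
    cv2.imwrite(f"pics/{n}0z.png",cv2.resize(a,(800,600),interpolation=cv2.INTER_CUBIC))
E
```

```text
(no output)
```

Side view: the plate with the scale and clip sits at about (290,210) and (238,222). Top view: pointer and clip are at about (250,180), with the V-blocks clear of the press corner at (278,191). The bottles are far to the left and the screwdriver is far to the right. Next I fit the mount pose and work out the moves.

```bash
cat > h.py <<'E'
import numpy as np
from scipy.spatial.transform import Rotation as R
from scipy.optimize import least_squares
obs=[((0,0),(.525,-.006)),((0,0),(.5241,-.0013)),((60,60),(.6101,.0127)),((60,60),(.6122,.0133)),((-60,-60),(.4403,-.0206)),
((60,-60),(.5401,-.0883)),((60,-60),(.5359,-.0891)),((60,131),(.6465,.0656)),((60,131),(.6489,.0655)),((60,80),(.6183,.0257)),((60,80),(.6159,.0256))]
def fit(obs):
    A=np.array([o[0] for o in obs])/1000;B=np.array([o[1] for o in obs])
    def f(p):
        c,s=np.cos(p[2]),np.sin(p[2]);return (A@np.array([[c,s],[-s,c]])+p[:2]-B).ravel()
    r=least_squares(f,[.525,0,-.6],loss="soft_l1",f_scale=.003);return r.x,f(r.x).reshape(-1,2)
P,res=fit(obs)
def m2w(p,P=P):  # mount mm -> world m
    c,s=np.cos(P[2]),np.sin(P[2]);p=np.array(p,float)/1000
    return np.array([P[0]+c*p[0]-s*p[1],P[1]+s*p[0]+c*p[1],.012+p[2]])
def toolrot(theta,az=0): # tool x along mount azimuth az, leaned outward by theta (deg)
    a=P[2]+np.radians(az);d=np.array([np.cos(a),np.sin(a),0]);z=np.array([0,0,1.]);t=np.radians(theta)
    X=d*np.cos(t)-z*np.sin(t);Z=-d*np.sin(t)-z*np.cos(t);return np.c_[X,np.cross(Z,X),Z]
def delta(s,pos,rot):
    T=np.array(s["tcp_rot"]);return np.round(1000*T.T@(np.array(pos)-s["eef_pos"]),1),np.round(R.from_matrix(T.T@rot).as_rotvec(),3)
E
python3 - <<'E'
from h import *
print(P,np.degrees(P[2]));print(np.round(res*1000,1).tolist())
from workcell import observe
s=observe()
print(delta(s,[.5,.15,.25],R.from_euler('z',-80,degrees=True).as_matrix()@np.array(s["tcp_rot"])))
print(m2w((60,60,94)),m2w((60,131,88)))
E
```

```text
[ 0.52408606 -0.00490989 -0.61274884] -35.10792264001235
[[-0.9, 1.1], [-0.0, -3.6], [-2.4, -3.0], [-4.5, -3.6], [0.2, 1.1], [-1.4, -0.2], [2.8, 0.6], [2.0, 2.2], [-0.4, 2.3], [0.9, 0.3], [3.3, 0.4]]
(array([-424.2, -245.7,  -11.3]), array([-0.   ,  0.   ,  1.396]))
[0.60767737 0.00966722 0.106     ] [0.64851078 0.0677502  0.1       ]
```

View pics/side0z.png

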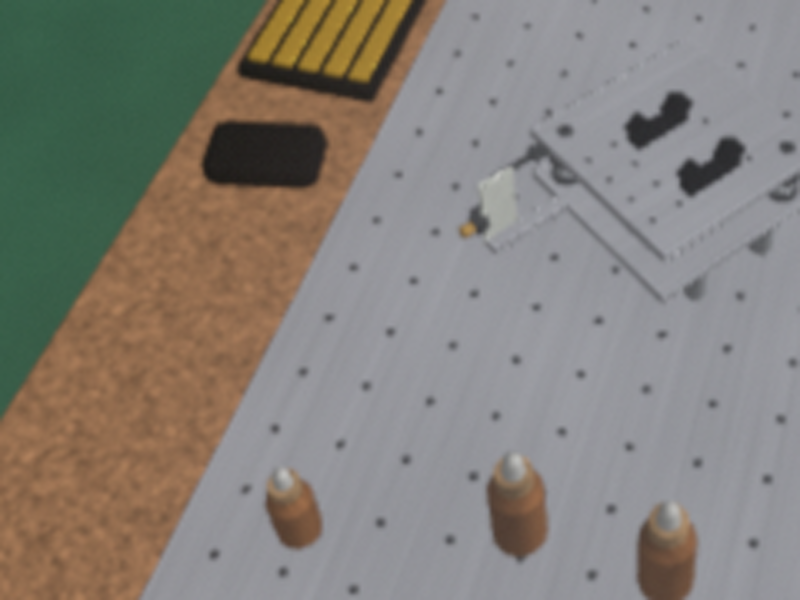

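The side camera sees the scale from behind, so I need the wrist camera in front of it. Moving in now.

```bash
python3 -m inch '[[1,-100,-58,-3,0,0,0.18],[1,-160,-92,-5,0,0,0.36],[1,-220,-127,-7,0,0,0.54],[1,-280,-162,-9,0,0,0.72],[1,-340,-197,-11,0,0,0.9],[1,-390,-226,-11,0,0,1.08],[1,-424,-246,-11,0,0,1.24],[1,-424,-246,-11,0,0,1.396]]'
python3 - <<'E'
from h import *
from workcell import observe
s=observe(); print(np.round(s["q"],1),s["grip_width"],np.round(s["eef_pos"],3))
w=m2w((75,58,200)); print(w)
print(delta(s,w,toolrot(0)), delta(s,w,toolrot(25)))
E
```

```text
t: 2.8
eef_pos: [0.501, 0.1477, 0.2499]
tcp_rot: [[0.162, 0.987, 0.0], [0.987, -0.162, 0.0], [0.0, 0.0, -1.0]]
ft_force: [-0.0, 0.1, -0.4]
grip_width: 0.0107
[ 3.4 18.5 77.5  0.  83.9 12.7] 0.010650370801694009 [0.501 0.148 0.25 ]
[ 6.18798188e-01 -5.95698827e-04  2.12000000e-01]
(array([-127.4,  140.2,   37.9]), array([ 0.   , -0.   ,  2.021])) (array([-127.4,  140.2,   37.9]), array([ 0.44 , -0.276,  1.984]))
```

```bash
python3 -m inch '[[1,-20,20,5,0,0,0.18],[1,-40,40,5,0,0,0.36],[1,-60,60,10,0,0,0.54],[1,-80,80,10,0,0,0.72],[1,-100,100,10,0,0,0.9],[1,-120,130,10,0,0,1.08],[1,-127,140,10,0,0,1.26],[1,-127,140,10,0,0,1.42]]'
python3 - <<'E'
from h import *
from workcell import observe
s=observe(); print(np.round(s["q"],1),s["grip_width"],np.round(s["eef_pos"],3))
w=m2w((75,58,170)); print(w)
print(delta(s,w,toolrot(25)))
E
```

```text
t: 3.8
eef_pos: [0.6192, -0.0011, 0.2393]
tcp_rot: [[1.0, -0.018, -0.0], [-0.018, -1.0, 0.0], [-0.0, -0.0, -1.0]]
ft_force: [-0.6, -0.5, -0.0]
grip_width: 0.0006
[-11.   28.9  62.4   0.   88.7  80. ] 0.0006323764860998373 [ 0.619 -0.001  0.239]
[ 6.18798188e-01 -5.95698827e-04  1.82000000e-01]
(array([-0.4, -0.5, 57.3]), array([ 0.13 , -0.423,  0.585]))
```

```bash
python3 -m inch '[[1,0,0,15,0.03,-0.1,0.14],[1,0,0,30,0.06,-0.2,0.28],[1,0,0,40,0.09,-0.3,0.42],[1,0,0,50,0.12,-0.38,0.53],[1,0,0,57,0.13,-0.423,0.585],[1,0,0,57,0.13,-0.423,0.585]]'
cat > look.py <<'E'
import sys,cv2
from h import *
from workcell import observe, viewer, models
def look(tag,qs=()):
    s=observe();p=viewer.get_image("wrist");cv2.imwrite(f"pics/{tag}.png",p["pixels"][:,:,::-1])
    W=np.eye(4);W[:3,:3]=s["tcp_rot"];W[:3,3]=s["eef_pos"];W=W@np.array(p["tool_from_camera"])
    np.savez(f"pics/{tag}.npz",W=W,f=210/np.tan(np.radians(p["fov_y"]/2)),c=[p["cx"],p["cy"]])
    for q in qs:
        print(q,[(round(d["conf"],2),np.round(d["point"],4).tolist()) for d in models.mark_of(q,p)[:2]])
    return s,p
def proj(tag,X):
    d=np.load(f"pics/{tag}.npz");c=np.linalg.inv(d["W"])@np.append(X,1);return d["f"]*c[:2]/c[2]+d["c"]
E
python3 - <<'E'
from look import *
s,p=look("w1",["pointer_tip","index_tip","scale_top","press_corner","needle"])
print(np.round(s["q"],1),np.round(s["eef_pos"],3),s["t"],np.round(s["ft_force"],2))
for m in [(60,60,94),(60,80,88),(60,131,88),(60,134,88),(60,134,78),(60,134,62)]: print(m,proj("w1",m2w(m)))
E
```

```text
t: 4.55
eef_pos: [0.6192, -0.0015, 0.1813]
tcp_rot: [[0.741, -0.575, -0.347], [-0.521, -0.818, 0.244], [-0.424, 0.0, -0.906]]
ft_force: [1.0, -0.3, 1.4]
grip_width: 0.0005
pointer_tip [(0.79, [0.6494, 0.0621, 0.0983])]
index_tip [(0.78, [0.6558, 0.0675, 0.0811])]
scale_top [(0.57, [0.6418, 0.0787, 0.1164])]
press_corner [(0.78, [0.6099, 0.0097, 0.106])]
needle [(0.8, [0.6194, 0.0222, 0.1036])]
[-14.6  41.4  52.2   9.1 109.8 111.8] [ 0.619 -0.001  0.181] 4.55 [ 0.97 -0.34  1.39]
(60, 60, 94) [277.37386006 194.62563478]
(60, 80, 88) [251.14002176 189.70592822]
(60, 131, 88) [184.02461634 189.76254785]
(60, 134, 88) [180.07615046 189.76587884]
(60, 134, 78) [183.28497947 181.94217289]
(60, 134, 62) [188.01726393 170.4040068 ]
```

View pics/w1.png

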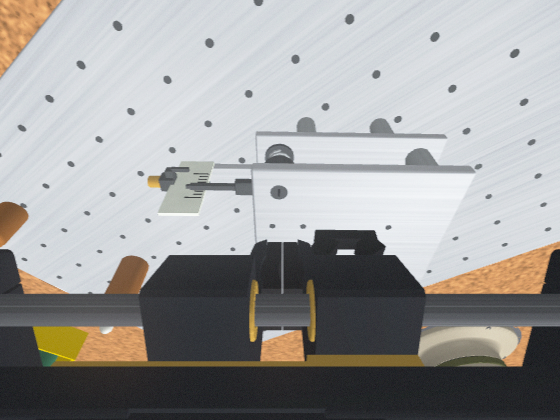

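The scale, pointer and clip all show, upside down. The pointer tip is near (188,187), the index point near (188,170), and the press screw at (279,192). The tips of the shut fingers are near (283,245). Zooming in.

```bash
python3 - <<'E'
import cv2
a=cv2.imread("pics/w1.png")[150:225,135:235]
cv2.imwrite("pics/w1z.png",cv2.resize(a,(800,600),interpolation=cv2.INTER_CUBIC))
E
```

```text
(no output)
```

View pics/w1z.png

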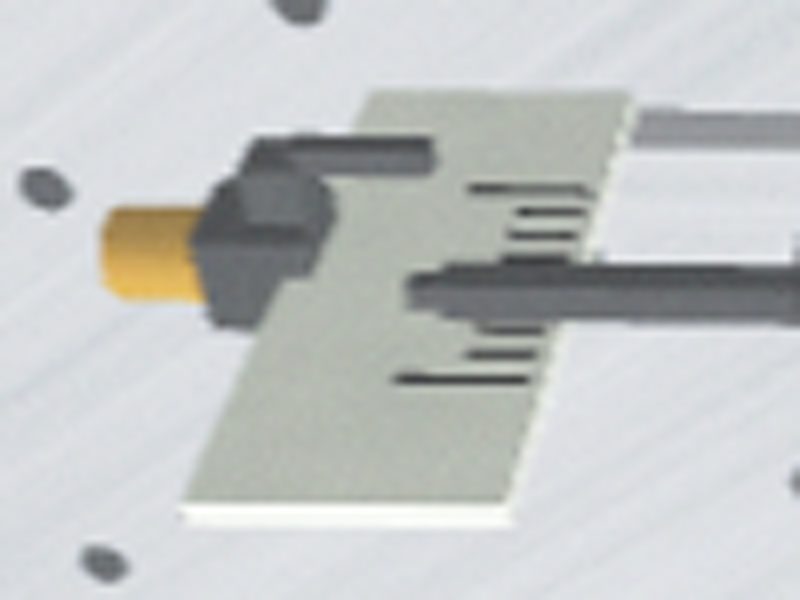

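Measured against the 4 mm divisions, the index point is about 22.5 mm below the pointer's rest height. My projection model gives 22.4 mm, inside the stated 10–27 mm range. That means about 14 mm at press_corner. When level, both tips fall on the same image row in this view. Now I move to a point just above the corner.

```bash
python3 - <<'E'
from h import *
from workcell import observe
s=observe()
print(delta(s,m2w((54,58,112)),toolrot(25)),delta(s,m2w((54,58,98)),toolrot(25)))
print("down 1mm in tool:",np.array(s["tcp_rot"]).T@[0,0,-1])
E
```

```text
(array([ 5.4,  0.1, 62.6]), array([-0.   , -0.001,  0.001])) (array([11.3,  0.1, 75.3]), array([-0.   , -0.001,  0.001]))
down 1mm in tool: [0.42131669 0.00091297 0.90691312]
```

```bash
python3 -m inch '[[1,2,0,20,0,0,0],[1,4,0,40,0,0,0],[1,5,0,54,0,0,0],[1,5.4,0,62,0,0,0],[1,5.4,0,62.6,0,0,0],[1,5.4,0,62.6,0,0,0]]'
python3 - <<'E'
from look import *
s,p=look("w2",["pointer_tip","index_tip","press_corner"])
print(np.round(s["eef_pos"],4),s["t"],np.round(s["ft_force"],2))
E
```

```text
t: 5.6
eef_pos: [0.602, 0.0114, 0.1245]
tcp_rot: [[0.743, -0.574, -0.343], [-0.521, -0.819, 0.242], [-0.42, -0.001, -0.907]]
ft_force: [-0.0, -0.4, -0.0]
grip_width: 0.0002
pointer_tip [(0.96, [0.6457, 0.0618, 0.0987])]
index_tip [(0.62, [0.6529, 0.0672, 0.0802]), (0.4, [0.6222, 0.0204, 0.0986])]
press_corner [(0.66, [0.6046, 0.0119, 0.1031])]
[0.602  0.0114 0.1245] 5.6 [-0.04 -0.39 -0.02]
```

View pics/w2.png

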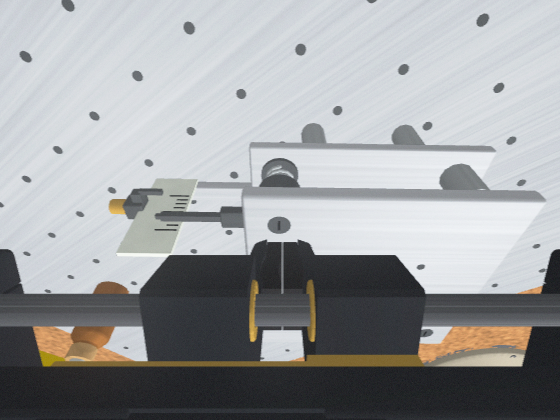

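The pointer tip is at (158,216), the index point at (162,191) and the screw head at (279,225), just in front of the fingertips. Now a slow descent until contact.

```bash
python3 -m inch '[[1,1.9,0,4.1,0,0,0],[1,3.8,0,8.2,0,0,0],[1,3.8,0,8.2,0,0,0]]'
python3 -m inch '[[1,0.4,0,0.9,0,0,0],[1,0.8,0,1.8,0,0,0],[1,0.8,0,1.8,0,0,0]]'
python3 -m inch '[[1,0.4,0,0.9,0,0,0],[1,0.8,0,1.8,0,0,0],[1,0.8,0,1.8,0,0,0]]'
```

```text
t: 6.18
eef_pos: [0.6017, 0.0115, 0.1147]
tcp_rot: [[0.742, -0.574, -0.345], [-0.521, -0.819, 0.243], [-0.422, -0.001, -0.907]]
ft_force: [-0.3, 0.2, 0.6]
grip_width: 0.0003
t: 6.55
eef_pos: [0.6016, 0.0115, 0.1127]
tcp_rot: [[0.742, -0.574, -0.345], [-0.521, -0.819, 0.243], [-0.422, -0.001, -0.907]]
ft_force: [0.2, 0.3, 0.7]
grip_width: 0.0002
t: 6.92
eef_pos: [0.6016, 0.0115, 0.1107]
tcp_rot: [[0.742, -0.574, -0.345], [-0.521, -0.819, 0.243], [-0.422, -0.001, -0.907]]
ft_force: [-0.3, 0.9, 0.2]
grip_width: 0.0006
```

```bash

python3 -m inch '[[1,0.4,0,0.9,0,0,0],[1,0.8,0,1.8,0,0,0],[1,0.8,0,1.8,0,0,0]]' | grep -E "eef|force"
python3 -m inch '[[1,0.4,0,0.9,0,0,0],[1,0.8,0,1.8,0,0,0],[1,0.8,0,1.8,0,0,0]]'| grep -E "eef|force"
python3 -m inch '[[1,0.4,0,0.9,0,0,0],[1,0.8,0,1.8,0,0,0],[1,0.8,0,1.8,0,0,0]]'| grep -E "eef|force"
python3 - <<'E'
from look import *
s,p=look("w3")
print(np.round(s["eef_pos"],4),s["t"],np.round(s["ft_force"],2))
E
```

```text
eef_pos: [0.6016, 0.0116, 0.1088]
ft_force: [0.0, 0.4, 1.2]
eef_pos: [0.6017, 0.0117, 0.1071]
ft_force: [0.6, 1.4, 4.1]
eef_pos: [0.6018, 0.0118, 0.1054]
ft_force: [0.9, 0.9, 5.3]
[0.6018 0.0118 0.1054] 8.05 [0.86 0.9  5.34]
```

View pics/w3.png

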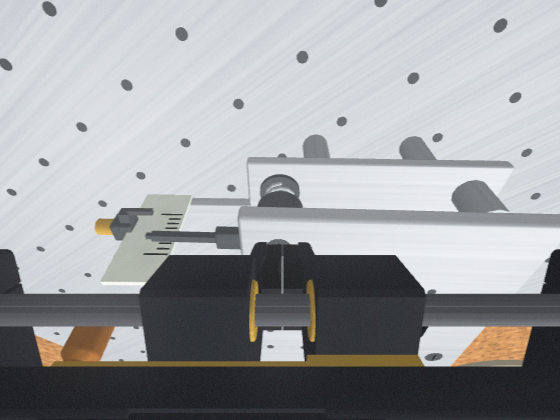

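In contact: force about 5 N at TCP z ≈ 0.107–0.105, with the fingers over the screw head. The pointer tip is at (148,236) and the index point at (152,212). Pressing further, about 6 mm.

```bash

python3 -m inch '[[1,0.6,0,1.4,0,0,0],[1,1.3,0,2.8,0,0,0],[1,1.9,0,4.1,0,0,0],[1,2.5,0,5.4,0,0,0],[1,2.5,0,5.4,0,0,0]]' | grep -E "eef|force"
python3 - <<'E'
from look import *
s,p=look("w4",["pointer_tip","index_tip","other_corner"])
print(np.round(s["eef_pos"],4),s["t"],np.round(s["ft_force"],2))
a=cv2.imread("pics/w4.png")[180:270,80:200]
cv2.imwrite("pics/w4z.png",cv2.resize(a,(800,600),interpolation=cv2.INTER_CUBIC))
E
```

```text
eef_pos: [0.6021, 0.012, 0.1002]
ft_force: [1.6, 1.3, 8.2]
pointer_tip [(0.62, [0.6468, 0.0632, 0.0888])]
index_tip [(0.92, [0.6487, 0.067, 0.0806])]
other_corner [(0.71, [0.4435, -0.0149, 0.1078])]
[0.6021 0.012  0.1002] 8.725 [1.62 1.3  8.2 ]
```

View pics/w4z.png

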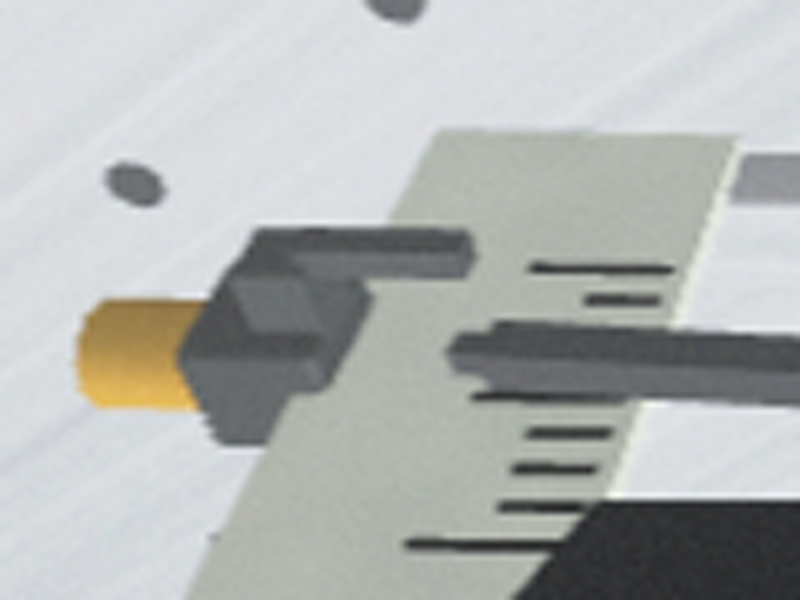

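The pointer tip is at zoom row 355 and the index point at row 255, with 4 mm ≈ 35 rows. So about 11.4 mm of pointer travel remains, or about 7 mm at the fingers. Going 4.5 mm further, then looking again.

```bash

python3 -m inch '[[1,0.6,0,1.4,0,0,0],[1,1.3,0,2.8,0,0,0],[1,1.9,0,4.1,0,0,0],[1,1.9,0,4.1,0,0,0]]' | grep -E "eef|force"
python3 - <<'E'
from look import *
s,p=look("w5",["pointer_tip","index_tip","other_corner"])
print(np.round(s["eef_pos"],4),s["t"],np.round(s["ft_force"],2))
a=cv2.imread("pics/w5.png")[190:280,70:190]
cv2.imwrite("pics/w5z.png",cv2.resize(a,(800,600),interpolation=cv2.INTER_CUBIC))
E
```

```text
eef_pos: [0.6024, 0.0121, 0.0967]
ft_force: [0.4, 0.9, 9.7]
pointer_tip [(0.92, [0.6473, 0.0635, 0.0856]), (0.32, [0.6527, 0.0686, 0.0797])]
index_tip [(0.81, [0.6554, 0.0669, 0.0754])]
other_corner [(0.93, [0.4433, -0.0091, 0.1073])]
[0.6024 0.0121 0.0967] 9.425 [0.42 0.88 9.67]
```

View pics/w5z.png

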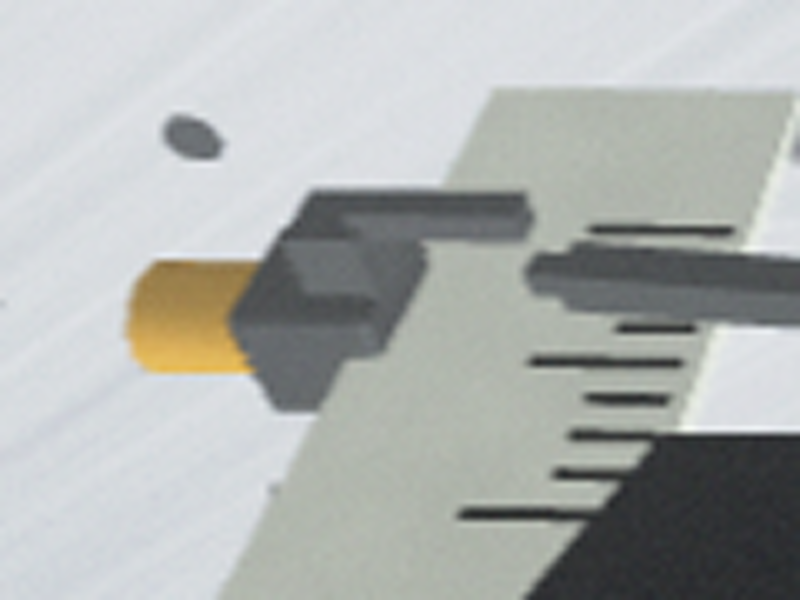

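Pointer tip row 274, index row 215: about 6.5 mm remaining. 3.5 mm more at the fingers.

```bash

python3 -m inch '[[1,0.5,0,1.1,0,0,0],[1,1,0,2.1,0,0,0],[1,1.5,0,3.2,0,0,0],[1,1.5,0,3.2,0,0,0]]' | grep -E "eef|force"
python3 - <<'E'
from look import *
s,p=look("w6",["pointer_tip","index_tip","other_corner"])
print(np.round(s["eef_pos"],4),s["t"],np.round(s["ft_force"],2))
a=cv2.imread("pics/w6.png")[190:280,70:190]
cv2.imwrite("pics/w6z.png",cv2.resize(a,(800,600),interpolation=cv2.INTER_CUBIC))
E
```

```text
eef_pos: [0.6026, 0.0121, 0.0944]
ft_force: [-0.6, 0.1, 11.1]
pointer_tip [(0.72, [0.647, 0.0606, 0.0815])]
index_tip [(0.77, [0.6567, 0.0682, 0.0797])]
other_corner [(0.83, [0.4431, -0.0148, 0.1094])]
[0.6026 0.0121 0.0944] 10.125 [-0.62  0.12 11.15]
```

View pics/w6z.png

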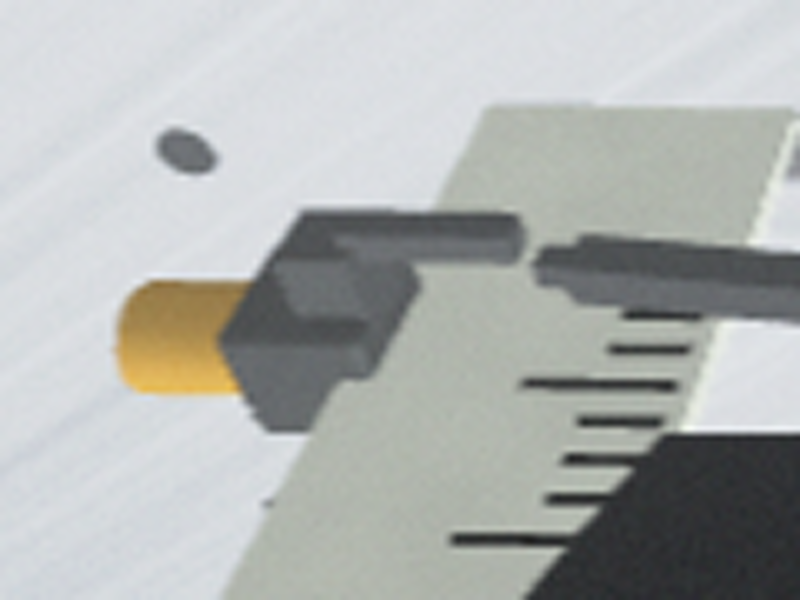

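Pointer tip row 266, index row 238: about 3 mm remaining. The arm covers about 2/3 of the commanded distance, so I command 3 mm.

```bash

python3 -m inch '[[1,0.6,0,1.3,0,0,0],[1,1.2,0,2.6,0,0,0],[1,1.3,0,2.8,0,0,0]]' | grep -E "eef|force"
python3 - <<'E'
from look import *
s,p=look("w7",["pointer_tip","index_tip","other_corner"])
print(np.round(s["eef_pos"],4),s["t"],np.round(s["ft_force"],2))
a=cv2.imread("pics/w7.png")[190:280,70:190]
cv2.imwrite("pics/w7z.png",cv2.resize(a,(800,600),interpolation=cv2.INTER_CUBIC))
E
```

```text
eef_pos: [0.6027, 0.0121, 0.0926]
ft_force: [-1.1, 0.7, 12.0]
pointer_tip [(0.87, [0.6444, 0.0605, 0.0795]), (0.59, [0.6392, 0.0777, 0.1143])]
index_tip [(0.74, [0.6517, 0.0694, 0.0782])]
other_corner [(0.97, [0.443, -0.0127, 0.1073])]
[0.6027 0.0121 0.0926] 10.7 [-1.05  0.66 12.02]
```

View pics/w7z.png

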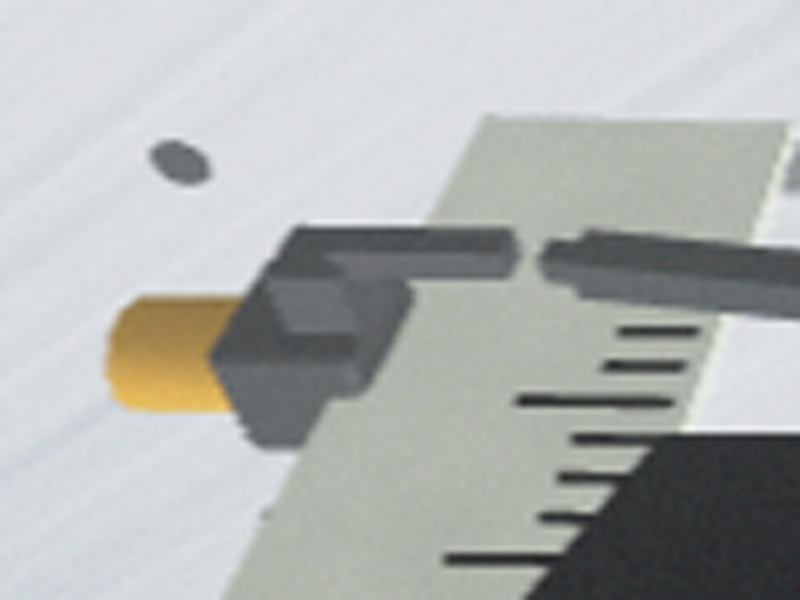

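Pointer tip row 261, index row 253.5: about 0.8 mm above level. A small further command, then a hold of over a second.

```bash

python3 -m inch '[[1,0.6,0,1.2,0,0,0],[1,0.6,0,1.2,0,0,0],[1,0.6,0,1.2,0,0,0],[1,0.6,0,1.2,0,0,0],[1,0.6,0,1.2,0,0,0],[1,0.6,0,1.2,0,0,0],[1,0.6,0,1.2,0,0,0],[1,0.6,0,1.2,0,0,0]]' | grep -E "eef|force"
python3 - <<'E'
from look import *
s,p=look("w8",["pointer_tip","index_tip","other_corner"])
print(np.round(s["eef_pos"],4),s["t"],np.round(s["ft_force"],2))
a=cv2.imread("pics/w8.png")[190:280,70:190]
cv2.imwrite("pics/w8z.png",cv2.resize(a,(800,600),interpolation=cv2.INTER_CUBIC))
E
```

```text
eef_pos: [0.6028, 0.0119, 0.0926]
ft_force: [-2.4, 0.4, 12.1]
pointer_tip [(0.87, [0.6507, 0.0589, 0.0764])]
index_tip [(0.92, [0.6543, 0.0663, 0.0802])]
other_corner [(0.97, [0.4437, -0.0112, 0.1097])]
[0.6028 0.0119 0.0926] 11.9 [-2.38  0.41 12.08]
```

View pics/w8z.png

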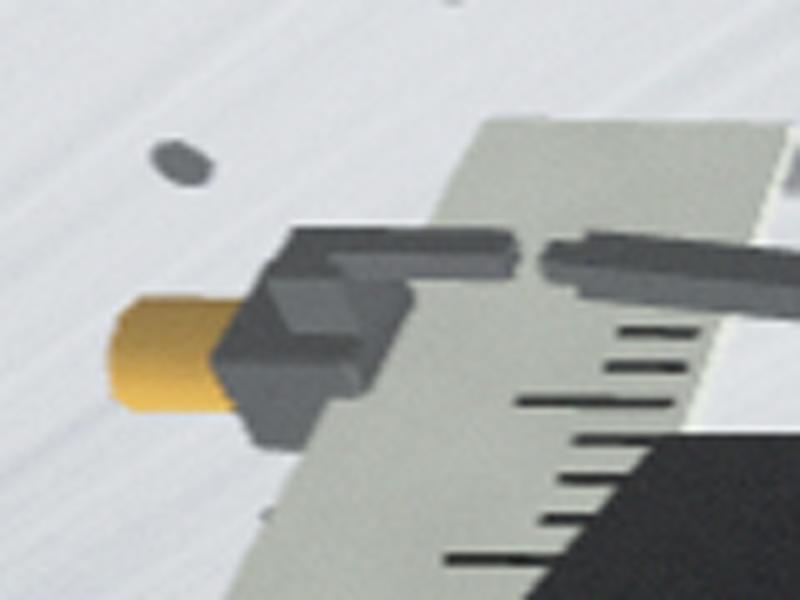

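Stable through the hold (12 N): pointer tip row 261, index row 254, so level to about 1 mm. Before releasing, I triangulate both tips over the stored views. This checks for bias if the tips lie at different depths.

```bash
python3 - <<'E'
import cv2,numpy as np
a=cv2.imread("pics/w2.png")[175:235,125:205];b=cv2.imread("pics/w3.png")[195:255,115:195]
cv2.imwrite("pics/w23z.png",np.hstack([cv2.resize(a,(400,300),interpolation=cv2.INTER_CUBIC),cv2.resize(b,(400,300),interpolation=cv2.INTER_CUBIC)]))
E
```

```text
(no output)
```

View pics/w23z.png

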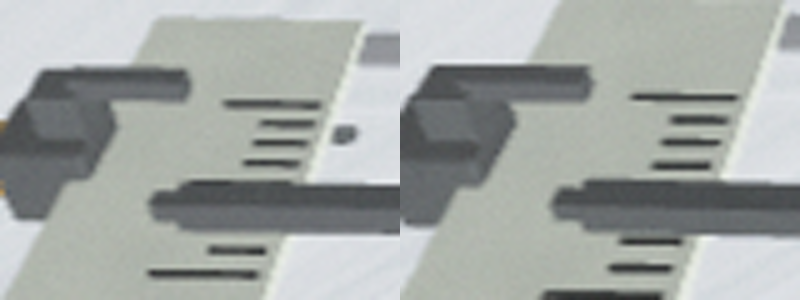

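```bash
python3 - <<'E'
from look import *
I={"w1":(189.1,169.6),"w2":(162.6,192.0),"w3":(153,211.4),"w4":(150.8,218.2),"w5":(149.5,222.2),"w6":(148,225.7),"w8":(147.5,228)}
N={"w1":(186.2,186.5),"w2":(155.4,216.0)}
def tri(o):
    r=least_squares(lambda X:np.concatenate([proj(k,X)-v for k,v in o.items()]),m2w((60,134,75)))
    return r
def tomount(X):
    c,s=np.cos(P[2]),np.sin(P[2]);d=X-[P[0],P[1],.012];return 1000*np.array([c*d[0]+s*d[1],-s*d[0]+c*d[1],d[2]])
for n,o in (("index",I),("index w1w2",{k:I[k] for k in("w1","w2")}),("needle rest",N)):
    r=tri(o);J=np.linalg.inv(r.jac.T@r.jac);print(n,np.round(tomount(r.x),1),"rms px",round(np.sqrt(np.mean(r.fun**2)),2),"sd mm/0.4px",np.round(np.sqrt(np.diag(J))*400,1))
E
```

```text
index [ 62.6 132.1  64.6] rms px 0.15 sd mm/0.4px [0.4 1.  1. ]
index w1w2 [ 62.7 131.9  64.8] rms px 0.03 sd mm/0.4px [1.  2.3 2.9]
needle rest [ 63.1 129.   87.6] rms px 0.28 sd mm/0.4px [0.9 1.9 2.1]
```

Both tips lie at the same depth (mount x 62.6 and 63.1), so equal image rows do mean equal height. The index point is about 23 mm below rest, which fits. The pointer is now about 0.8 mm above the index, so I make one more fine touch and hold a second to centre it.

```bash

python3 -m inch '[[1,0.8,0,1.7,0,0,0],[1,0.8,0,1.7,0,0,0],[1,0.8,0,1.7,0,0,0],[1,0.8,0,1.7,0,0,0],[1,0.8,0,1.7,0,0,0],[1,0.8,0,1.7,0,0,0],[1,0.8,0,1.7,0,0,0],[1,0.8,0,1.7,0,0,0]]' | grep -E "eef|force"
python3 - <<'E'
from look import *
s,p=look("w9",["other_corner"])
print(np.round(s["eef_pos"],4),s["t"],np.round(s["ft_force"],2))
a=cv2.imread("pics/w9.png")[190:280,70:190]
cv2.imwrite("pics/w9z.png",cv2.resize(a,(800,600),interpolation=cv2.INTER_CUBIC))
E
```

```text
eef_pos: [0.6029, 0.0119, 0.092]
ft_force: [-1.7, -0.1, 12.6]
other_corner [(0.7, [0.4427, -0.0118, 0.1075])]
[0.6029 0.0119 0.092 ] 13.1 [-1.74 -0.1  12.57]
```

View pics/w9z.png

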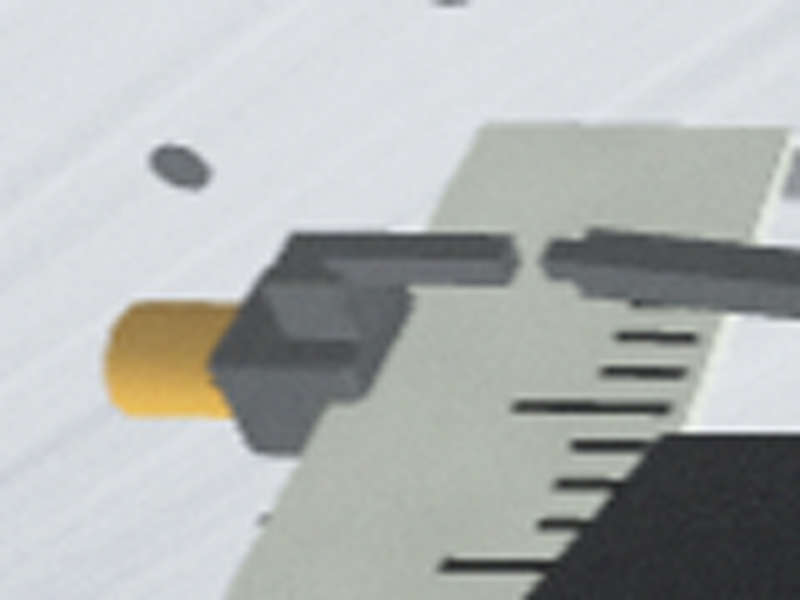

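Level: both tips at about row 260, held for a second with 12.6 N. Now I let the corner rise smoothly and back off straight up.

```bash

python3 -m inch '[[1,-1.1,0,-2.3,0,0,0],[1,-2.3,0,-5,0,0,0],[1,-3.6,0,-7.7,0,0,0],[1,-4.9,0,-10.4,0,0,0],[1,-6.1,0,-13.2,0,0,0],[1,-8,0,-17.2,0,0,0],[1,-11,0,-23,0,0,0],[1,-14,0,-30,0,0,0]]' | grep -E "eef|force"
python3 -m inch '[[1,-6,0,-14,0,0,0],[1,-14,0,-30,0,0,0],[1,-19,0,-40,0,0,0],[1,-19,0,-40,0,0,0],[1,-19,0,-40,0,0,0]]' | grep -E "eef|force"
python3 - <<'E'
from look import *
s,p=look("w10",["pointer_tip","index_tip","other_corner"])
print(np.round(s["eef_pos"],4),s["t"],np.round(s["ft_force"],2))
d=[proj("w10",m2w(m)) for m in [(63,129,87.6),(62.6,132,64.6)]];print(d)
x,y=(int(v) for v in d[0]-[50,42]);print(x,y)
a=cv2.imread("pics/w10.png")[y:y+75,x:x+100]
cv2.imwrite("pics/w10z.png",cv2.resize(a,(800,600),interpolation=cv2.INTER_CUBIC))
E
```

```text
eef_pos: [0.6026, 0.012, 0.1254]
ft_force: [0.9, 0.4, -0.6]
eef_pos: [0.6018, 0.0122, 0.1692]
ft_force: [-0.8, 0.7, -0.4]
pointer_tip [(0.89, [0.6504, 0.0623, 0.0988]), (0.65, [0.6527, 0.066, 0.0774])]
index_tip [(0.69, [0.6528, 0.0675, 0.0784]), (0.34, [0.5366, -0.0863, 0.09])]
other_corner [(0.75, [0.4409, -0.0152, 0.1086])]
[0.6018 0.0122 0.1692] 14.825 [-0.77  0.65 -0.37]
[array([177.53597715, 171.04692783]), array([181.85069074, 153.97160546])]
127 129
```

View pics/w10z.png

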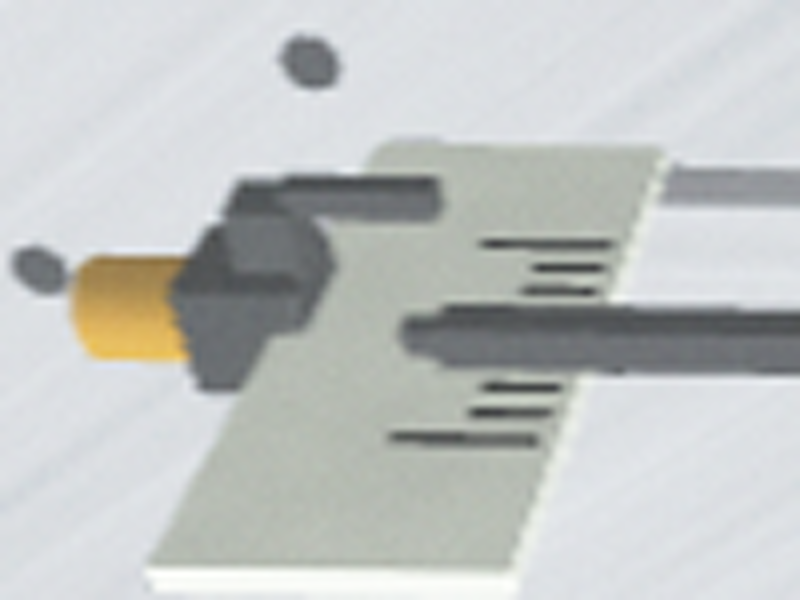

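The tips should be at (404,336) and (439,200) if nothing has shifted. I see them at (402,336) and (438,198), so the pointer is back at rest and the clip hasn't moved. The arm is clear, about 60 mm above the plate.

```bash
python3 - <<'E'
from workcell import ticket,observe
s=observe();print(s["t"],max(abs(v) for v in s["qvel"]))
print(ticket.hand_in())
E
```

```text
15.025 0.13072611616270247
the job is handed in; nothing more can be done
None
```

I pressed the pointer's corner with the shut fingertips until the pointer was level with the index, let it spring back, and handed the job in at 15 s.

- **Press:** I approached the index from above in small steps and saw no overrun in the pictures. The pointer was about 0.8 mm above the index for the first second of the hold. I then pressed a touch further, to level within about 0.2 mm in the picture, for about another second. Wrist force was 12–12.6 N.
- **Level check:** Triangulating both tips put them at the same depth (within 0.5 mm), so the level reading in that view holds. The index sits about 23 mm below the pointer's rest height.
- **After release:** The pointer and index tips reappeared within 0.3 pixel (well under 1 mm) of where they would be if nothing had shifted. The arm was about 60 mm clear of the plate, with the wrist force back to noise.
- **Less certain:**
  - The other sprung corner was checked only with the detection network. Its height read 107–110 mm throughout, which is steady within the network's 4 mm error but not finer.
  - I took no final picture of the bottles and screwdriver, but the arm did not go near them at low height.

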